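Lock the thread spool on the winder with its snap cap

ROBOT

A 6-joint arm with a two-finger parallel gripper is mounted at the origin on the work surface. World frame = base frame: x ahead of the robot, y to its left, z up, the work surface at z = 0. Lengths are in mm, angles in rad, forces in N, time in s.
With the tool pointing down it reaches from about 350 to 775 mm from the base axis. Payload 7.3 kg.
Tool frame: the origin (TCP) lies at the very end of the fingers, on their centre line; the grasp point (between the pads) lies behind it (bot.grip_point_offset is the z of the grasp point in the tool frame, in mm); z points along the fingers, y is the line along which they close (so a half turn about z gives the same grasp; the last joint's range is limited). The gripper opens to 92 mm and grips with 3 to 60 N. Pads are 19 mm wide; open, the fingers measure 130 mm over their backs; the gripper's body (75 mm by 190 mm) begins 47 mm behind the grasp point.
Start: joints at [-1.296, 0.342, 1.524, -0, 1.275, -0.146], TCP at [214.481, -479.21, 226.741] pointing down, gripper open.
Joint ranges: [-2.53, 2.53], [-0.77, 2.02], [0.04, 2.7], [-1, 4.14], [0.28, 2.66], [-3.11, 3.11]. Speed limits (rad/s): [2.57, 2.57, 3.14, 3.14, 3.14, 3.14].

INTERFACE

Orientations are given as [roll, pitch, yaw] about the fixed x, y, z axes, in that order (R = Rz(yaw) Ry(pitch) Rx(roll)).
In Python, from plant import bot gives the robot as it stands. The module is installed in compiled form; this text tells all that it offers.
- The arm moves only by the shell command python3 -m crank 'ROWS'. ROWS is JSON, a list that holds one entry, the list of rows, each a list of 5 numbers: the opening, from 0 (shut) to 1 (fully open), then the shift along the tool's x, y, z in cm, then the turn about the tool's z in degrees. In form: [[[claw, x, y, z, turn], ...]]. A call has exactly 10 rows; each row is the pose to reach, as a shift and turn from the pose commanded when the call began, along the tool's axes at that moment; what a row does not reach only later rows make up. A row lasts 1/10 s, in which the tool goes at most 50 mm and 8.59 degrees, less where a joint would pass 70% of its speed; a pose out of reach is approached as far as the arm can. A call with a gripper value outside its range is refused whole. The fingers move at their own pace and stop on an object; the grip force is fixed at half the most. Time passes only in rows, so rows that repeat a pose let the fingers close, or fill a call up. It gives the time, the measured TCP pose, the force, the opening and the grip force at its end, in the units of the state.
- bot.get_obs(): the state, without advancing time (a new reading comes with each control period).
- bot.capture(name): name is "scene" or "top"; returns (picture, depth): 400x640x3 uint8, red, green, blue; 400x640 float32, mm along the optical axis (not along the pixel's ray), 0 where there is no reading.
- bot.calibration(name): a dict with "vertical_fov" (degrees; the focal length in pixels is half the picture's height over the tangent of half this angle, whatever the lens; pixels are square), "cx", "cy" (the principal point, pixels), "rvec" (rotation vector, rad) and "tvec" (3), from world to camera coordinates, as OpenCV has them. Camera axes: x right, y down, z forward; pixel columns grow to the right and rows downward; lengths in mm; the calibration is good to about 2 mm. A picture is of the moment at which its call begins. calibration takes no time and is no camera call.
- bot.close_job(): hands the job in; it is judged then, once.
The state is a dict: "time": time; "joint_positions": joint angles; "dq": joint speeds; "tau": joint torques, N m; "tool_pos": TCP position; "tcp_rot": TCP orientation; "contact_force": force on the tool from outside, world axes, zero at the start; "moment": the same for the moment, N m; "grip_width": finger opening in mm; "finger_force": force on a finger pad.
Only numpy, scipy, OpenCV 4.12 (cv2) and the standard library are available. Lean on these libraries where they do the work, as an engineer would, in place of code of your own. Each camera call takes 0.05 s, during which the arm holds its last target. There are 200 camera calls.

TASK

The thread winder has been left on: first flip its red-tipped toggle lever right across to off. Then lock the blue spool on its pin: set the dark red snap cap over the pin, press it straight down until it clicks, and keep pressing after the click until the spool clearly sinks on its spring. Finish still bearing down on the cap like that, without letting up (the thread is tied in while you hold it), and leave everything else on the bench where it is.

Things in the scene. Friction and masses are not known exactly. Their poses are not given: they have to be found in the camera images.
- winder: Teal thread winder, fixed on the bench. Deck 170 (x) x 260 (y) x 45 mm high; origin at the bench under its centre; x points away from the robot, y to its left (turned up to 0.3 rad). Spool pin at left front, toggle switch at right front, motor housing at right rear (107 mm high, bobbin spindle to 133 mm), thread guide post at left rear (to 165 mm).
- pin_seat (a point): Point on the axis of the upright spool pin, level with the blue spool's top while its spring is at rest, 107 mm above the bench; axes as the winder's. The cap's underside comes to rest here. The pin: steel, 8 mm diameter, tapered tip 19 mm above this point; three sprung brass balls stand out 3 mm from its sides, 10 mm above it.
- spool: Blue thread on a wooden spool, 32 mm diameter, 48 mm high, standing on the pin on a sprung seat; origin on the pin's axis at its underside. It slides down the pin when pressed, and stays on the winder.
- spool_spring (a joint): How far the spool is pushed down on its spring, in m: 0 at rest, 0.004 at its stop. 1 N starts it, then 1.8 N per mm (about 8 N at the stop).
- lever (a joint): Angle of the toggle lever in rad: 0 = on (tip leans 0.5 rad to the right, the winder's -y, towards the green dot), 1.0 = off (tip leans 0.5 rad to the left, +y, towards the red dot). It is over-centre: pushed at the tip with about 3 N it snaps over once past the upright (0.5) and stays.
- lever_tip (a point): Centre of the red ball (15 mm diameter) on the end of the toggle lever; moves with it. It stands about 97 mm above the bench in both resting places. The lever is a steel bat 7 to 10 mm thick.
- lever_pivot (a point): The hinge of the lever, 46 mm from the ball's centre, 57 mm above the bench; it turns about the winder's x axis. Axes as the winder's.
- cap: Dark red snap cap, 25 to 50 g, upright on the bench: flange 38 mm diameter, 6 mm thick; above it a ribbed round grip, 23 mm diameter, up to 31 mm. Origin: centre of the underside, z up. Hole in the underside 10 mm at the snap lip, 25 mm deep. On the pin the lip meets the balls with the underside 9 mm above pin_seat; the push rises to 6 to 9 N, then drops as it clicks over (5 to 1 mm above).
- small_cap: Small ivory cap for another pin, 26 mm diameter, 18 mm high; not wanted, leave it.
- thimble: Copper thimble, 21 mm diameter, 24 mm high; leave it.
- green_spool: Green thread on a standing wooden spool, 32 x 48 mm; leave it.
- purple_spool: Purple thread on a standing wooden spool, 32 x 48 mm; leave it.
- scissors: Black scissors with their blades in a brown leather sheath, lying flat, 220 mm long; leave them.
- stitcher: Teal hand stitching machine, 205 x 38 x 56 mm; leave it.
- pin_dish: White dish of coloured pins, 92 mm diameter, 18 mm high; leave it.
Not all that is in view belongs to the job. Leave any orange look-alike of the cap alone.

How it is judged (in metres and radians):
On the way, in this order (a step that is already met when the one before it is completed fails the run):
1. the winder's lever is over at off (value of joint lever above 0.85 rad), for 0.2 s.
2. the cap has clicked home over the pin's balls, upright on the pin (z of cap in the frame of pin_seat below 0.002 m and horizontal distance between cap and pin_seat below 0.003 m and angle between cap's own z axis and vertical below 0.15 rad), for 0.1 s.
At the end, for the whole second after the job is handed in: The lever is at off (over 0.85 rad); the cap is clicked home, upright (within 0.15 rad) and on the pin's axis (within 3 mm), and the robot is still bearing down on it: the cap presses on the spool with more than 2 N and the spool is held at least 1 mm down on its spring (value of joint lever above 0.85 rad and z of cap in the frame of pin_seat between -0.008 and 0.0005 m and horizontal distance between cap and pin_seat below 0.003 m and angle between cap's own z axis and vertical below 0.15 rad and value of joint spool_spring above 0.001 m and contact force between cap and spool above 2 N); the arm keeps its last pose, push and grip.
It fails at once if a bystander on the bench was moved more than 3 cm (distance of any of small_cap, thimble, green_spool, purple_spool, scissors, stitcher, pin_dish from where it was at the start of the episode above 0.03 m).
It also fails if it takes over 67 s, if anything falls off the work surface, if the arm or the gripper's body presses on something with over 40 N, if the wrist force passes 120 N, or if a joint passes its speed limit or range.

## Working session

There is one attempt and no reset: what is moved stays moved. The work goes in short steps, Python scripts to look and compute and a shell command to move; the robot and the scene stay as the last step left them, time stands still between calls to the robot, and variables do not carry over. Pictures are saved under pics/ and viewed, at most 10 in all, crops included, and the job is handed in when it is done.

```bash
mkdir -p pics
cat > h.py <<'E'
import numpy as np, cv2
from plant import bot
def cam(n):
    c=bot.calibration(n); f=200/np.tan(np.radians(c["vertical_fov"])/2)
    K=np.array([[f,0,c["cx"]],[0,f,c["cy"]],[0,0,1]]); R=cv2.Rodrigues(np.array(c["rvec"],float))[0]
    return K,R,np.array(c["tvec"],float).ravel()
def ray(n,u,v):
    K,R,t=cam(n); return -R.T@t, R.T@np.linalg.inv(K)@np.array([u,v,1.])
def onplane(n,u,v,z):
    o,d=ray(n,u,v); return o+d*(z-o[2])/d[2]
def cloud(n,D):
    K,R,t=cam(n); v,u=np.mgrid[:400,:640]
    P=np.stack([(u-K[0,2])/K[0,0]*D,(v-K[1,2])/K[1,1]*D,D],-1)
    return (P-t)@R
def proj(n,p):
    K,R,t=cam(n); q=K@(R@np.array(p,float)+t); return q[:2]/q[2]
def snap(tag):
    for n in("scene","top"):
        p,d=bot.capture(n); np.savez(f"{tag}_{n}.npz",p=p,d=d); cv2.imwrite(f"pics/{tag}_{n}.png",p[:,:,::-1])
E
python3 - <<'E'
from h import *
snap("a"); o=bot.get_obs()
print({k:np.round(v,3) for k,v in o.items()}, bot.grip_point_offset)
for n in("scene","top"):
    c=bot.calibration(n); print(n,c, ray(n,320,200))
E
```

```text
{'time': np.float64(0.1), 'joint_positions': array([-1.296,  0.343,  1.525, -0.   ,  1.275, -0.146]), 'dq': array([-0.001, -0.002, -0.002, -0.   ,  0.001, -0.002]), 'tau': array([ 2.000e-03, -4.320e+01, -2.447e+01,  7.200e-02,  5.300e-02,
       -0.000e+00]), 'tool_pos': array([ 214.371, -478.85 ,  226.112]), 'tcp_rot': array([-3.14 , -0.   ,  0.421]), 'contact_force': array([-0.478,  0.455,  0.43 ]), 'moment': array([-0.01 , -0.002, -0.007]), 'finger_force': np.float64(0.0), 'grip_width': np.float64(91.9)} -18.8
scene {'vertical_fov': 51.7787645421332, 'cx': 316.7283349076123, 'cy': 202.24506133174617, 'rvec': array([ 2.06475105,  1.02874787, -0.47674527]), 'tvec': array([-287.10816379, -201.92795111, 1611.34645714])} (array([1262.35234323, -604.52600617,  872.15725044]), array([-0.60974346,  0.47772612, -0.63252145]))
top {'vertical_fov': 49.89116857514415, 'cx': 318.24965387162524, 'cy': 199.89045691389157, 'rvec': array([ 2.00835061, -2.18629019,  0.25387925]), 'tvec': array([   3.87231539,  551.48322489, 1434.03079327])} (array([ 201.2932272 ,  -19.62957752, 1523.052453  ]), array([ 0.23189642, -0.01952154, -0.97255313]))
```

View pics/a_scene.png

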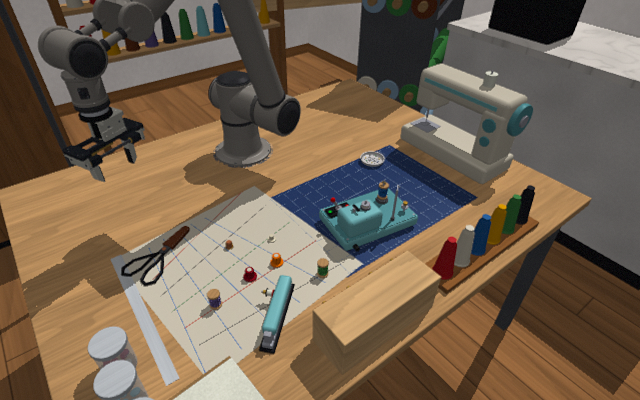

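View pics/a_top.png

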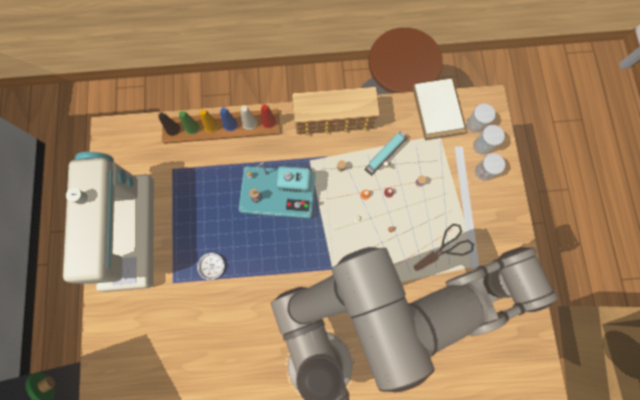

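The scene view shows the winder at about (368,220), with the lever near (333,200) and the blue spool at (383,190). There are two cap-like objects: a dark red one at (250,274) and an orange one at (277,260). In the top view these are at (389,192) and (366,194). The dark red one fits the description, and I'll confirm it in an enlarged crop.

Run:
```python
from h import *
s=cv2.imread("pics/a_scene.png");t=cv2.imread("pics/a_top.png")
r=lambda im,x,y,w,h:cv2.resize(im[y:y+h,x:x+w],(400,300),interpolation=cv2.INTER_CUBIC)
cv2.imwrite("pics/crop1.png",np.vstack([np.hstack([r(s,210,225,100,75),r(s,315,170,100,75)]),np.hstack([r(t,340,160,80,60),r(t,235,160,80,60)])]))
for n in("scene","top"):
    z=np.load(f"a_{n}.npz");P=cloud(n,z["d"]);p=z["p"]
    hsv=cv2.cvtColor(p,cv2.COLOR_RGB2HSV)
    m=(((hsv[...,0]>172)|(hsv[...,0]<5))&(hsv[...,1]>150)&(hsv[...,2]>40)).astype(np.uint8)
    k,l,st,ce=cv2.connectedComponentsWithStats(m)
    for i in range(1,k):
        if st[i,4]>3:
            q=P[l==i]; print(n,np.round(ce[i],1),st[i],np.round(np.median(q,0)),"ztop",np.round(np.percentile(q[:,2],95)),np.median(p[l==i],0))
```

```text
scene [92.1  1.2] [90  0  6  4 18] [-1028.  -181.   364.] ztop 370.0 [77.5  8.  10.5]
scene [81.  26.6] [80 26  4  3  7] [-1052.  -258.   259.] ztop 261.0 [88. 19. 21.]
scene [332.6 199.4] [331 198   4   4  15] [541.   7. 103.] ztop 106.0 [126.   0.   0.]
scene [346.  204.5] [345 204   3   2   6] [540.  64.  55.] ztop 57.0 [110.   16.5  19.5]
scene [446.4 258.9] [433 237  24  43 616] [889. 104.  80.] ztop 140.0 [80.  9. 12.]
scene [249.9 275.4] [244 267  13  15 117] [ 579. -305.   13.] ztop 32.0 [78.  6. 16.]
scene [272.4 292. ] [272 290   2   5   5] [ 682. -297.   43.] ztop 46.0 [105.  29.  25.]
top [265.1 116.5] [262 105  10  22 136] [866. 121.  92.] ztop 140.0 [143.  57.  47.]
top [288.9 203.9] [288 203   3   3   8] [547.  61.  55.] ztop 60.0 [177.   63.5  62. ]
top [302.8 202.4] [302 202   3   2   5] [537.  10. 104.] ztop 104.0 [200.  70.  63.]
```

View pics/crop1.png

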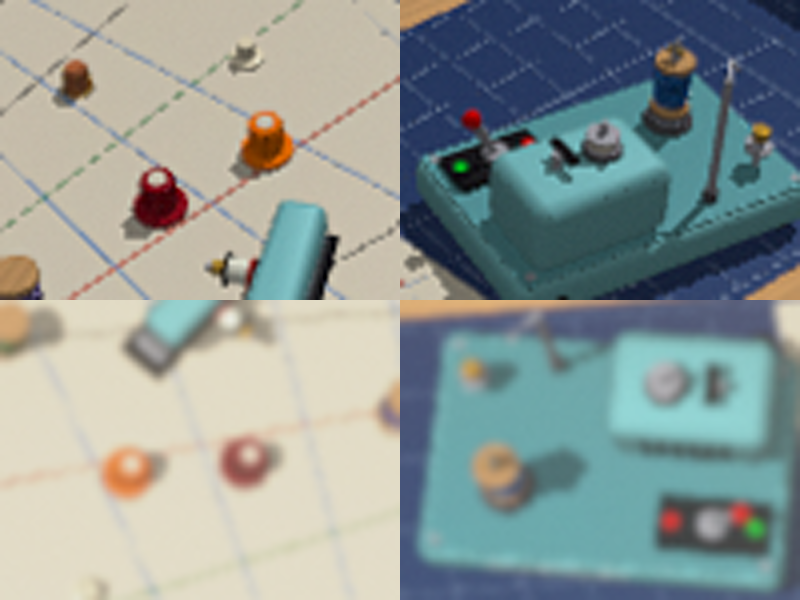

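The crop confirms it: the dark red cap is at scene (250,274) and the orange look-alike, which I'll leave alone, is at (277,260). The lever leans towards the green dot, so it is on. Next I measure.

```bash
cat >> h.py <<'E'
def tri(us,ut):
    (o1,d1),(o2,d2)=ray("scene",*us),ray("top",*ut)
    A=np.stack([d1,-d2],1); s=np.linalg.lstsq(A,o2-o1,rcond=None)[0]
    a,b=o1+s[0]*d1,o2+s[1]*d2; return (a+b)/2,np.linalg.norm(a-b)
E
python3 - <<'E'
from h import *
np.set_printoptions(precision=1,suppress=True)
d={n:np.load(f"a_{n}.npz") for n in("scene","top")}
for n in d:
    P=cloud(n,d[n]["d"]);p=d[n]["p"].astype(int);hsv=cv2.cvtColor(d[n]["p"],cv2.COLOR_RGB2HSV)
    X,Y,Z=P[...,0],P[...,1],P[...,2]
    # cap
    w=(np.abs(X-575)<45)&(np.abs(Y+305)<35)&(Z>3)&(Z<45)
    q=P[w];print(n,"cap n",len(q),"min",q.min(0),"max",q.max(0))
    t=w&(Z>27);v,u=np.nonzero(t);print("  top uv",u.mean(),v.mean(),"P",P[t].mean(0),"onplane31",onplane(n,u.mean(),v.mean(),31))
    # ball
    w=(np.abs(X-540)<25)&(np.abs(Y-8)<25)&(Z>80)&(Z<115)&(p[...,0]>2*p[...,1]);v,u=np.nonzero(w);print("  ball",u.mean(),v.mean(),len(u),onplane(n,u.mean(),v.mean(),99))
    # dots
    for nm,c in(("green",(hsv[...,0]>45)&(hsv[...,0]<75)&(hsv[...,1]>150)),("red",(p[...,0]>2*p[...,1]))):
        w=(np.abs(X-540)<40)&(np.abs(Y-30)<60)&(Z>40)&(Z<70)&c;v,u=np.nonzero(w);
        if len(u):print("  ",nm,u.mean(),v.mean(),len(u),onplane(n,u.mean(),v.mean(),56),P[w].mean(0))
    # spool top
    w=(X>480)&(X<720)&(Y>60)&(Y<220)&(Z>98)&(Z<112);v,u=np.nonzero(w)
    w2=w&(hsv[...,0]<25);v2,u2=np.nonzero(w2);print("  spool z98-112",len(u),P[w].mean(0),"wood",len(u2),u2.mean(),v2.mean(),P[w2].mean(0),"plane107",onplane(n,u2.mean(),v2.mean(),107), P[w2].min(0),P[w2].max(0))
    # deck
    w=(X>440)&(X<760)&(Y>-60)&(Y<260)&(Z>38)&(Z<51)&(hsv[...,0]>80)&(hsv[...,0]<100)
    r=cv2.minAreaRect(P[w][:,:2].astype(np.float32));print("  deck",r,P[w].min(0),P[w].max(0))
    w=(X>540)&(X<760)&(Y>-60)&(Y<120)&(Z>98)&(Z<112)&(hsv[...,0]>75)&(hsv[...,0]<105)
    r=cv2.minAreaRect(P[w][:,:2].astype(np.float32));print("  housing",r,P[w].min(0),P[w].max(0))
E
```

```text
scene cap n 227 min [ 531.7 -338.     3. ] max [ 618.7 -270.1   33.9]
  top uv 248.91071428571428 270.26785714285717 P [ 572.6 -301.7   30.6] onplane31 [ 572.9 -301.8   31. ]
  ball 332.3529411764706 199.47058823529412 17 [537.   10.3  99. ]
   green 330.0 211.15384615384616 13 [536.1   3.6  56. ] [535.2   4.4  55. ]
   red 346.0 204.5 6 [541.1  62.9  56. ] [540.1  63.8  54.8]
  spool z98-112 183 [627.4 108.9 106. ] wood 47 383.1489361702128 185.51063829787233 [585.6 171.1 107.6] plane107 [585.1 171.7 107. ] [567.7 159.2 104.6] [599.1 187.1 110.4]
  deck ((602.1221313476562, 97.9595718383789), (257.4024963378906, 171.08364868164062), 80.16690826416016) [502.9 -39.6  38. ] [703.9 234.6  51. ]
  housing ((629.76123046875, 34.872432708740234), (111.3265151977539, 76.58012390136719), 81.71875) [586.9 -23.9  98.2] [672.6  92.4 111.9]
top cap n 168 min [ 530.7 -339.9    3. ] max [ 619.9 -270.3   39.9]
  top uv 389.2962962962963 190.55555555555554 P [ 570.4 -299.9   31.8] onplane31 [ 570.6 -300.    31. ]
  ball 302.7142857142857 202.0 7 [538.9  11.   99. ]
   green 305.5 205.5 4 [535.7   3.1  56. ] [535.4   3.1  57.4]
   red 290.0 203.66666666666666 12 [546.9  56.7  56. ] [547.2  56.8  54.9]
  spool z98-112 225 [620.9 101.  105.7] wood 50 253.82 193.0 [582.6 174.2 106.8] plane107 [582.5 174.2 107. ] [569.9 159.4 101.4] [597.  187.8 111.9]
  deck ((600.508056640625, 99.83629608154297), (258.7693786621094, 169.30162048339844), 80.27706146240234) [499.9 -35.8  38. ] [702.8 238.   51. ]
  housing ((629.19921875, 36.747596740722656), (114.01158142089844, 76.02812957763672), 79.38971710205078) [584.2 -22.8  98.1] [672.7  94.  111.9]
```

The deck measures 257 x 170 mm with its yaw at -9.8°, and the ball is at (538,10.5,97). The cap is at about (571.5,-301,0) and the pin at about (584,173). These agree with the given sizes. I'll close the gripper and move to the right of the lever.

```bash
python3 -m crank '[[[0,2,-1.2,0,3],[0,6,-3.5,0,8],[0,10.5,-6.2,0.5,14],[0,15,-8.9,1,20],[0,19.5,-11.6,1.5,26],[0,24,-14.3,2,31],[0,28.5,-16.9,2.5,34],[0,33,-19.5,3,34],[0,37.5,-22.2,3.5,34],[0,41,-24.2,4,34]]]'
```

```text
time: 1.1
tool_pos: [485.6, -95.8, 187.5]
tcp_rot: [3.141, 0.0, -0.173]
contact_force: [0.3, -0.5, 0.4]
grip_width: 16.6
finger_force: 0.0
```

```bash
python3 -m crank '[[[0,1,-2.2,0,0],[0,2.2,-5,0,0],[0,3,-6.6,1,0],[0,3,-6.6,3,0],[0,3,-6.6,5,0],[0,3,-6.6,7,0],[0,3,-6.6,9,0],[0,3,-6.6,9.9,0],[0,3,-6.6,9.9,0],[0,3,-6.6,9.9,0]]]'
python3 - <<'E'
from h import *
snap("b")
a=cv2.imread("pics/b_scene.png")[160:250,300:420];b=cv2.imread("pics/b_top.png")[150:240,225:345]
cv2.imwrite("pics/crop2.png",np.hstack([cv2.resize(i,(400,300),interpolation=cv2.INTER_CUBIC) for i in(a,b)]))
E
```

```text
time: 2.1
tool_pos: [526.1, -38.0, 89.2]
tcp_rot: [3.141, -0.001, -0.173]
contact_force: [-0.7, -0.3, -0.2]
grip_width: 0.0
finger_force: 0.0
```

View pics/crop2.png

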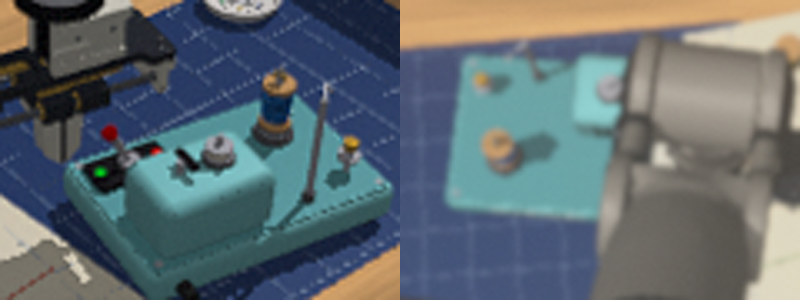

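The crop shows the fingers closed, just right of the red ball (ball at crop (110,132)) and in line with it. Now I push it to the left.

```bash
python3 -m crank '[[[0,0.3,-1,0,0],[0,0.3,-2,0,0],[0,0.3,-2.7,0,0],[0,0.3,-3.4,0,0],[0,0.3,-4.1,0,0],[0,0.3,-4.8,0,0],[0,0.3,-5.4,0,0],[0,0.3,-5.8,0,0],[0,0.3,-6,0,0],[0,0.3,-6,0,0]]]'
python3 - <<'E'
from h import *
p,d=bot.capture("scene");np.savez("c_scene.npz",p=p,d=d)
P=cloud("scene",d);p=p.astype(int)
w=(np.abs(P[...,0]-545)<40)&(np.abs(P[...,1]-30)<70)&(P[...,2]>75)&(P[...,2]<118)&(p[...,0]>2*p[...,1]);v,u=np.nonzero(w);print(len(u),u.mean(),v.mean(),P[w].mean(0))
cv2.imwrite("pics/crop3.png",cv2.resize(p[160:250,300:420,::-1].astype(np.uint8),(640,480),interpolation=cv2.INTER_CUBIC))
E
```

```text
time: 3.2
tool_pos: [538.7, 21.3, 88.2]
tcp_rot: [3.142, 0.001, -0.172]
contact_force: [-0.7, -0.0, 0.6]
grip_width: 0.6
finger_force: 0.0
8 343.5 195.5 [547.74521208  44.23115077 104.75559866]
```

```bash
python3 -m crank '[[[0,0,0.5,0,0],[0,0,0.8,-2,0],[0,0,0.8,-6,0],[0,0,0.8,-9,-6],[0,1,4,-10,-14],[0,2.2,8,-10,-22],[0.3,3.6,12.5,-10,-30],[0.6,5,17,-10,-38],[0.6,6,20.5,-10,-46],[0.6,6.8,23.5,-10,-54]]]'
python3 - <<'E'
from h import *
snap("d")
for n in("scene","top"):
    z=np.load(f"d_{n}.npz");P=cloud(n,z["d"]);p=z["p"].astype(int)
    w=(np.abs(P[...,0]-545)<40)&(np.abs(P[...,1]-30)<70)&(P[...,2]>75)&(P[...,2]<118)&(p[...,0]>2*p[...,1]);v,u=np.nonzero(w);print(n,len(u),P[w].mean(0) if len(u) else 0)
    if len(u):print(onplane(n,u.mean(),v.mean(),99))
z=np.load("d_scene.npz");P=cloud("scene",z["d"])
w=(P[...,0]>480)&(P[...,0]<760)&(P[...,1]>80)&(P[...,1]<250)&(P[...,2]>125)&(P[...,2]<200);print("post",P[w].mean(0),P[w].min(0),P[w].max(0))
E
```

```text
time: 4.25
tool_pos: [565.1, -225.4, 188.2]
tcp_rot: [-3.141, 0.0, 0.774]
contact_force: [0.6, 0.4, 0.1]
grip_width: 27.9
finger_force: 0.0
scene 16 [546.40447606  41.61984835 106.10016826]
[539.76952134  47.61281393  99.        ]
top 8 [543.20698166  45.07993644 106.00353766]
[544.89837268  45.39828009  99.        ]
post [666.31334164 136.20877818 148.08138897] [587.99696183 128.45182046 126.99154974] [673.79438293 169.40321529 167.23378409]
```

Run:
```python
from h import *
snap("e")
for n in("scene","top"):
    z=np.load(f"e_{n}.npz");P=cloud(n,z["d"]);p=z["p"].astype(int)
    w=(np.abs(P[...,0]-545)<40)&(np.abs(P[...,1]-30)<70)&(P[...,2]>40)&(P[...,2]<118)&(p[...,0]>2*p[...,1]);v,u=np.nonzero(w)
    print(n,[(a,b,*np.round(c)) for a,b,c in zip(u,v,P[w])])
print(tri((332.35,199.47),(302.7,202)))
a=cv2.imread("pics/e_scene.png")[180:225,315:375];b=cv2.imread("pics/e_top.png")[185:215,275:315]
cv2.imwrite("pics/crop4.png",np.hstack([cv2.resize(i,(400,300),interpolation=cv2.INTER_CUBIC) for i in(a,b)]))
```

```text
scene [(np.int64(342), np.int64(193), np.float64(537.0), np.float64(47.0), np.float64(106.0)), (np.int64(341), np.int64(194), np.float64(542.0), np.float64(39.0), np.float64(110.0)), (np.int64(342), np.int64(194), np.float64(546.0), np.float64(39.0), np.float64(112.0)), (np.int64(343), np.int64(194), np.float64(547.0), np.float64(43.0), np.float64(111.0)), (np.int64(344), np.int64(194), np.float64(545.0), np.float64(48.0), np.float64(107.0)), (np.int64(341), np.int64(195), np.float64(543.0), np.float64(39.0), np.float64(106.0)), (np.int64(342), np.int64(195), np.float64(549.0), np.float64(37.0), np.float64(111.0)), (np.int64(343), np.int64(195), np.float64(548.0), np.float64(42.0), np.float64(108.0)), (np.int64(344), np.int64(195), np.float64(548.0), np.float64(46.0), np.float64(106.0)), (np.int64(341), np.int64(196), np.float64(542.0), np.float64(39.0), np.float64(102.0)), (np.int64(342), np.int64(196), np.float64(549.0), np.float64(37.0), np.float64(107.0)), (np.int64(343), np.int64(196), np.float64(550.0), np.float64(40.0), np.float64(106.0)), (np.int64(344), np.int64(196), np.flo
[... 2409 characters left out ...]
51.0)), (np.int64(293), np.int64(203), np.float64(549.0), np.float64(46.0), np.float64(53.0)), (np.int64(288), np.int64(204), np.float64(547.0), np.float64(64.0), np.float64(54.0)), (np.int64(289), np.int64(204), np.float64(545.0), np.float64(60.0), np.float64(58.0)), (np.int64(290), np.int64(204), np.float64(546.0), np.float64(57.0), np.float64(56.0)), (np.int64(288), np.int64(205), np.float64(544.0), np.float64(64.0), np.float64(51.0)), (np.int64(289), np.int64(205), np.float64(543.0), np.float64(61.0), np.float64(54.0)), (np.int64(290), np.int64(205), np.float64(542.0), np.float64(57.0), np.float64(57.0))]
(array([538.21528344,  10.35373877,  99.92008373]), np.float64(1.5752948828280373))
```

View pics/crop4.png

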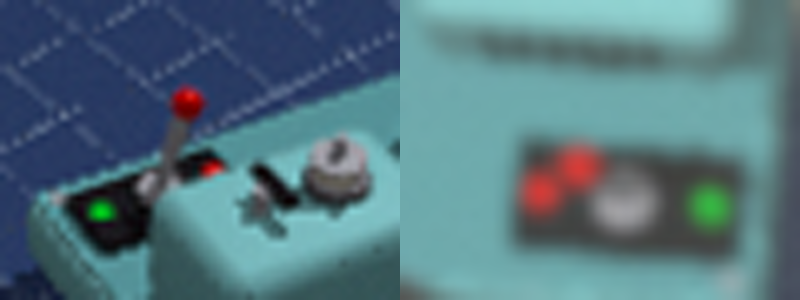

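Run:
```python
from h import *
np.set_printoptions(precision=2,suppress=True)
uy=np.array([.171,.985,0])
def cen(n,tag,u,v,r=5):
    p=np.load(f"{tag}_{n}.npz")["p"].astype(float); s=p[v-r:v+r+1,u-r:u+r+1]
    w=np.clip(s[...,0]-s[...,1:].max(-1)-25,0,None); yy,xx=np.mgrid[v-r:v+r+1,u-r:u+r+1]
    return (w*xx).sum()/w.sum(),(w*yy).sum()/w.sum()
s0=cen("scene","a",332,199,4);s1=cen("scene","e",343,195,4)
t0=cen("top","a",303,202,3);t1=cen("top","e",293,200,2)
print(s0,s1,t0,t1)
A,ea=tri(s0,t0);B,eb=tri(s1,t1);print(A,ea,B,eb,B-A,(B-A)@uy)
for a in (0.3,0.35,0.4,0.5):
    piv=A-np.array([0,0,46*np.cos(.5)])+uy*46*np.sin(.5)
    Q=piv+uy*46*np.sin(a)+np.array([0,0,46*np.cos(a)])
    print(a,proj("scene",Q)-proj("scene",A),proj("top",Q)-proj("top",A))
print("meas",np.subtract(s1,s0),np.subtract(t1,t0))
```

```text
(np.float64(332.6392572944297), np.float64(199.03647214854112)) (np.float64(342.6567679558011), np.float64(194.8011049723757)) (np.float64(302.57516973811835), np.float64(202.32104752667314)) (np.float64(292.4761904761905), np.float64(201.12698412698413))
[537.37  11.35 100.42] 0.36394687169867534 [543.42  44.99 104.37] 0.6044486413000644 [ 6.06 33.63  3.95] 34.16357374199922
0.3 [10.44 -4.32] [-10.5   -1.12]
0.35 [11.06 -4.34] [-11.12  -1.13]
0.4 [11.66 -4.32] [-11.73  -1.13]
0.5 [12.81 -4.18] [-12.9   -1.09]
meas [10.02 -4.24] [-10.1   -1.19]
```

The lever has only reached a lean of about 0.27 rad to the left, which is roughly 0.77 on the joint. That is short of off, so I go back and push it the rest of the way.

```bash
python3 -m crank '[[[0,2,-2.6,0,8],[0,5,-6.6,0,16],[0,8,-10.6,0,24],[0,11,-14.6,0,32],[0,13,-17.4,0,40],[0,14,-18.6,1,48],[0,14,-18.6,3,54],[0,14,-18.6,5,54],[0,14,-18.6,5,54],[0,14,-18.6,5,54]]]'
```

```text
time: 5.45
tool_pos: [536.4, 9.2, 139.0]
tcp_rot: [-3.142, 0.0, -0.172]
contact_force: [0.4, -0.3, 1.3]
grip_width: 0.1
finger_force: 0.0
```

```bash
python3 -m crank '[[[0,0,0.5,0,0],[0,0,0.5,3,0],[0,0,0.5,5.1,0],[0,0,0.3,5.1,0],[0,0,-0.3,5.1,0],[0,0,-0.9,5.1,0],[0,0,-1.4,5.1,0],[0,0,-1.8,5.1,0],[0,0,-2.2,5.1,0],[0,0,-2.2,5.1,0]]]'
cat > ball.py <<'E'
from h import *
bot.capture("scene");p,d=bot.capture("scene");P=cloud("scene",d);p=p.astype(float)
w=(np.abs(P[...,0]-545)<40)&(np.abs(P[...,1]-35)<70)&(P[...,2]>75)&(P[...,2]<118)&(p[...,0]>2*p[...,1]);v,u=np.nonzero(w)
g=(p[...,0]-p[...,1:].max(-1))[w];print(len(u),"uv",(g*u).sum()/g.sum(),(g*v).sum()/g.sum(),"expect off ~(345.4,194.8)")
cv2.imwrite("pics/ball.png",p[...,::-1])
E
python3 ball.py
```

```text
time: 6.45
tool_pos: [540.6, 30.7, 87.9]
tcp_rot: [-3.142, -0.0, -0.172]
contact_force: [0.1, -0.4, 0.3]
grip_width: 0.2
finger_force: 0.0
10 uv 346.09114249037225 195.43003851091143 expect off ~(345.4,194.8)[ WARN:0@6.046] global loadsave.cpp:1063 imwrite_ Unsupported depth image for selected encoder is fallbacked to CV_8U.
```

```bash
python3 -m crank '[[[0,0,0.5,0,0],[0,0,1.5,0,0],[0,0,2.2,-3,0],[0,0,3,-7,0],[0,1,5.5,-10,-8],[0,2.5,9.5,-10,-16],[0,4,13.5,-10,-24],[0,5.4,17.5,-10,-32],[0,6.4,21,-10,-40],[0,7.2,23,-10,-48]]]'
python3 ball.py 2>/dev/null
python3 - <<'E'
from h import *
snap("f")
p=np.load("f_top.npz")["p"].astype(int)
for v in range(197,208): print(v,[tuple(p[v,u]) if 0 else int(p[v,u,0]-p[v,u,1]) for u in range(284,310)])
E
```

```text
time: 7.55
tool_pos: [571.1, -212.8, 187.5]
tcp_rot: [3.141, 0.001, 0.668]
contact_force: [-0.4, 1.5, -0.7]
grip_width: 0.2
finger_force: 0.0
17 uv 345.3619047619048 195.1010582010582 expect off ~(345.4,194.8)
197 [-60, -60, -59, -57, -57, -57, -58, -58, -59, -59, -59, -60, -59, -58, -58, -59, -59, -59, -58, -59, -59, -58, -58, -58, -58, -59]
198 [-59, -59, -55, -48, -40, -30, -30, -39, -48, -51, -53, -54, -54, -54, -54, -55, -54, -55, -57, -56, -56, -56, -58, -58, -57, -59]
199 [-60, -59, -50, -28, 7, 35, 36, 14, -17, -31, -38, -40, -38, -40, -40, -40, -40, -44, -45, -47, -48, -49, -52, -52, -53, -55]
200 [-60, -58, -45, -4, 63, 109, 111, 79, 34, -1, -15, -16, -15, -17, -17, -19, -20, -24, -27, -28, -29, -31, -35, -36, -40, -47]
201 [-60, -56, -39, 16, 97, 146, 149, 113, 57, 14, -1, -3, -2, -1, -3, -3, -4, -7, -9, -10, -10, -10, -14, -16, -21, -35]
202 [-58, -54, -29, 37, 115, 155, 149, 106, 49, 10, -1, -1, 0, -1, 1, -1, -1, -1, 0, -1, -3, -6, -7, -4, -11, -27]
203 [-59, -52, -17, 63, 135, 155, 134, 81, 28, 4, -2, 0, 0, 0, 0, 0, 0, 0, -2, -7, -23, -41, -39, -23, -12, -24]
204 [-59, -49, -11, 72, 135, 143, 109, 54, 10, 0, -1, -1, -1, -1, -1, 0, 1, -1, -2, -18, -58, -92, -93, -59, -28, -29]
205 [-58, -49, -16, 53, 100, 102, 70, 27, 1, -1, 0, -1, 0, 1, 0, 0, 0, -1, -4, -26, -75, -118, -122, -87, -41, -35]
206 [-58, -48, -23, 19, 45, 47, 27, 6, -3, -1, 0, -1, 0, -1, 0, 0, 0, -1, -3, -19, -61, -99, -106, -78, -40, -36]
207 [-57, -48, -27, -3, 7, 7, 3, 0, -2, -2, 0, -1, 0, 0, 0, 0, -1, -3, -2, -10, -31, -54, -60, -45, -27, -37]
```

The lever is now fully off: in both views the ball has moved by the predicted amount (top 289.6,201; scene 345.4,195.1). On to the cap.

```bash
python3 -m crank '[[[0.3,-1.5,2,0,-8],[0.6,-4,5,0,-16],[0.6,-5.6,7.2,1,-24],[0.6,-5.6,7.2,4,-32],[0.6,-5.6,7.2,7,-40],[0.6,-5.6,7.2,9,-48],[0.6,-5.6,7.2,9,-52],[0.6,-5.6,7.2,9,-52],[0.6,-5.6,7.2,9,-52],[0.6,-5.6,7.2,9,-52]]]'
python3 - <<'E'
from h import *
o=bot.get_obs();print(o["tool_pos"],o["tcp_rot"],o["grip_width"])
y=o["tcp_rot"][2];d=np.array([571.6,-300.9])-o["tool_pos"][:2]
print("tool dx,dy mm",d@[np.cos(y),np.sin(y)],d@[np.sin(y),-np.cos(y)])
E
```

```text
time: 8.75
tool_pos: [572.7, -299.7, 98.6]
tcp_rot: [3.14, 0.001, 1.571]
contact_force: [-0.4, 0.2, 0.3]
grip_width: 55.2
finger_force: 0.0
[ 572.72378196 -299.68199143   98.63379276] [3.14032293e+00 8.37961309e-04 1.57120776e+00] 55.183439743631894
tool dx,dy mm -1.2175460989125295 -1.1242829987324197
```

```bash
python3 -m crank '[[[0.6,-0.1,-0.1,2,0],[0.6,-0.1,-0.1,5,0],[0.6,-0.1,-0.1,7.5,0],[0.6,-0.1,-0.1,8.5,0],[0.6,-0.1,-0.1,8.8,0],[0.3,-0.1,-0.1,8.8,0],[0.1,-0.1,-0.1,8.8,0],[0.1,-0.1,-0.1,8.8,0],[0.1,-0.1,-0.1,8.8,0],[0.1,-0.1,-0.1,8.8,0]]]'
```

```text
time: 9.75
tool_pos: [571.6, -301.2, 10.4]
tcp_rot: [3.141, 0.001, 1.573]
contact_force: [0.2, -0.7, 2.0]
grip_width: 22.3
finger_force: 30.0
```

```bash
python3 -m crank '[[[0.1,0,0,-2,0],[0.1,0,0,-6,0],[0.1,0,0,-10.5,0],[0.1,1,0,-14.5,0],[0.1,4,0,-17,0],[0.1,8,0.2,-17,0],[0.1,12.5,0.4,-17,0],[0.1,17,0.5,-17,0],[0.1,21,0.6,-17,0],[0.1,24,0.7,-17,0]]]'; python3 -m crank '[[[0.1,4,0.1,0,0],[0.1,8.5,0.2,0,0],[0.1,13,0.3,0,0],[0.1,17,0.4,0,0],[0.1,20,0.5,0,0],[0.1,22,0.5,0,0],[0.1,22,0.5,0,0],[0.1,22,0.5,0.5,0],[0.1,22,0.5,0.5,0],[0.1,22,0.5,0.5,0]]]'
python3 - <<'E'
from h import *
snap("g")
a=cv2.imread("pics/g_scene.png")[140:230,340:460];b=cv2.imread("pics/g_top.png")[140:230,200:320]
cv2.imwrite("pics/crop5.png",np.hstack([cv2.resize(i,(400,300),interpolation=cv2.INTER_CUBIC) for i in(a,b)]))
E
```

```text
time: 10.75
tool_pos: [577.5, -58.4, 180.0]
tcp_rot: [3.141, -0.0, 1.574]
contact_force: [-0.6, -0.6, 0.4]
grip_width: 22.1
finger_force: 30.0
time: 11.75
tool_pos: [582.4, 157.8, 174.4]
tcp_rot: [-3.141, 0.0, 1.571]
contact_force: [-1.2, -1.0, 0.0]
grip_width: 22.4
finger_force: 30.0
```

View pics/crop5.png

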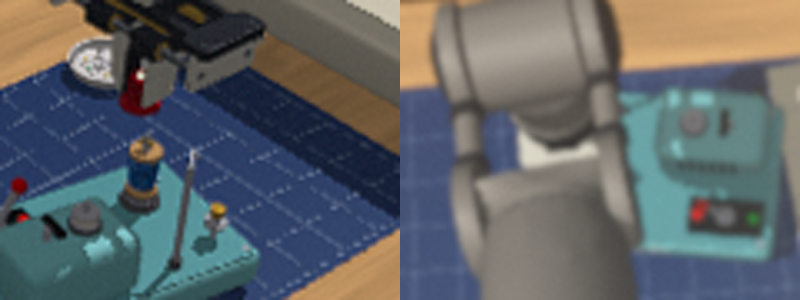

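The crop shows the cap held upright in the fingers (crop (140,92)), above and to the right of the spool. The arm blocks the top view here, so I'll use the scene view plus known heights. I move over the pin, just above its tip, to compare the two.

```bash
python3 -m crank '[[[0.1,0.5,0,0,0],[0.1,1,0.1,0,0],[0.1,1.5,0.1,0,0],[0.1,1.5,0.1,0.5,0],[0.1,1.5,0.1,1.2,0],[0.1,1.5,0.1,2,0],[0.1,1.5,0.1,2.5,0],[0.1,1.5,0.1,2.7,0],[0.1,1.5,0.1,2.7,0],[0.1,1.5,0.1,2.7,0]]]'
python3 - <<'E'
from h import *
np.set_printoptions(precision=1,suppress=True)
snap("k");o=bot.get_obs();T=o["tool_pos"];print(T)
p=np.load("k_scene.npz")["p"]
c=proj("scene",[*T[:2],T[2]-10.4]);print("cap bottom expected uv",c)
for z in(59,107,126):print(z,proj("scene",[583.8,173,z]))
x,y=358,150
im=cv2.resize(p[y:y+60,x:x+50,::-1],(500,600),interpolation=cv2.INTER_CUBIC);cv2.imwrite("pics/crop6.png",im)
# spool top from initial picture
q=np.load("a_scene.npz")["p"];h=cv2.cvtColor(q,cv2.COLOR_RGB2HSV)
for v in range(176,216): 
    print(v,"".join("B" if 95<h[v,u,0]<125 and h[v,u,1]>90 else "w" if 5<h[v,u,0]<25 and h[v,u,1]>60 else "t" if 80<h[v,u,0]<=95 and h[v,u,1]>80 else "." for u in range(370,400)))
E
```

```text
time: 12.85
tool_pos: [583.5, 174.0, 147.8]
tcp_rot: [3.141, 0.0, 1.573]
contact_force: [-0.0, 0.1, 0.4]
grip_width: 21.9
finger_force: 30.0
[583.6 174.  148. ]
cap bottom expected uv [384.4 176.9]
59 [381.5 197.3]
107 [383.2 185.2]
126 [383.8 180.2]
176 BBBBBBBBBBBBBBBBBBBBBBBBBBBBBB
177 BBBBBBBBBBBBBBBBBBBBBBBBBBBBBB
178 BBBBBBBBBBBBBBBBBBBBBBBBBBBBBB
179 BBBBBBBBBBBBBB..BBBBBBBBBBBBBB
180 BBBBBBBBBBBB...BBBBBBBBBBBBBBB
181 BBBBBBBBBB.B....BBBBBBBBBBBBBB
182 BBBBBBBBB..ww.ww..BBBBBBBBBBBB
183 BBBBBBB.Bwwww.wwww.BBBBBBBBBBB
184 BBBBBBBBBwwww..wwww.BBBBBBB..B
185 BBBBBBBB.wwww.wwwww.BBBBBBB...
186 BBBBBBBB.wwwwwwwwwwBBBBBBBB...
187 BBBBBBBBB.wwwwwwww.BBBBBBBB...
188 BBBBBBBBBB.wwwwww.BBBBBBBBB..B
189 BBBBBBBBBBBBBBB.BBttBBBBBB...B
190 BBBBBBBBBBBBBBBBBBttBBBBBB...B
191 BBBBBtttBBBBBBBBBBtttBBBBB..BB
192 BBttttttBBBBBBBBBBttttBBBB..BB
193 ttttttttBBBBBBBBBttttttBB...BB
194 ttttttt.BBBBBBBBBtttttttB...BB
195 ttttttt..BBBBBBB.tttttttt...BB
196 ttttttt.w..BBBB.w.ttttttt...BB
197 tttttt..wwww..www.ttttttt..tBB
198 tttttt...wwwwwwww.ttttttt..ttB
199 tttttt....wwwwww..tttttt...ttt
200 tttttt............tttttt...ttt
201 ttttttt...........tttttt...ttt
202 ttttttt..........ttttttt..tttt
203 tttttttttt.....ttttttttt..tttt
204 tttttttttttttttttttttttt..tttt
205 ttttttttttttttttttttttt...tttt
206 .tttttttttttttttttttttt...tttt
207 .tttttttttttttttttttttt...tttt
208 .tttttttttttttttttttttt..ttttt
209 ttttttttttttttttttttttt..ttttt
210 ttttttttttttttttttttttt..ttttt
211 tttttttttttttttttttttt...ttttt
212 tttttttttttttttttttttt...ttttt
213 tttttttttttttttttttttt...ttttt
214 tttttttttttttttttttttt..tttttt
215 tttttttttttttttttttttt..tttttt
```

View pics/crop6.png

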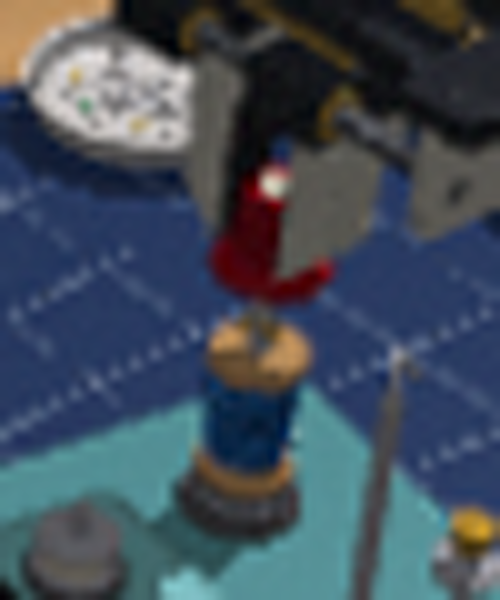

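In the crop the cap flange is centred at about (384.8,177) and the spool axis at that height at about 384.4. Both views and the grip position agree that the cap is roughly 1 mm too far in +y. I correct that and lower slowly over the pin tip.

```bash
python3 -m crank '[[[0.1,-0.1,0,0,0],[0.1,-0.1,0,0.3,0],[0.1,-0.1,0,0.6,0],[0.1,-0.1,0,0.9,0],[0.1,-0.1,0,1.1,0],[0.1,-0.1,0,1.3,0],[0.1,-0.1,0,1.4,0],[0.1,-0.1,0,1.5,0],[0.1,-0.1,0,1.5,0],[0.1,-0.1,0,1.5,0]]]'
```

```text
time: 13.95
tool_pos: [583.4, 173.0, 132.8]
tcp_rot: [3.141, 0.0, 1.573]
contact_force: [0.1, -0.6, -0.4]
grip_width: 22.4
finger_force: 30.0
```

```bash
python3 -m crank '[[[0.1,0,0,0.1,0],[0.1,0,0,0.2,0],[0.1,0,0,0.3,0],[0.1,0,0,0.4,0],[0.1,0,0,0.5,0],[0.1,0,0,0.5,0],[0.1,0,0,0.5,0],[0.1,0,0,0.5,0],[0.1,0,0,0.5,0],[0.1,0,0,0.5,0]]]'
```

```text
time: 14.95
tool_pos: [583.3, 173.1, 127.6]
tcp_rot: [-3.141, 0.0, 1.573]
contact_force: [-1.4, 1.8, -0.1]
grip_width: 22.1
finger_force: 30.0
```

```bash
python3 -m crank '[[[0.1,0,0,0.1,0],[0.1,0,0,0.2,0],[0.1,0,0,0.3,0],[0.1,0,0,0.4,0],[0.1,0,0,0.5,0],[0.1,0,0,0.5,0],[0.1,0,0,0.5,0],[0.1,0,0,0.5,0],[0.1,0,0,0.5,0],[0.1,0,0,0.5,0]]]'
```

```text
time: 15.95
tool_pos: [583.5, 173.8, 124.3]
tcp_rot: [3.14, -0.001, 1.573]
contact_force: [-3.2, 4.9, 10.3]
grip_width: 22.0
finger_force: 30.0
```

The cap is on the balls, with a small lateral load of (-3, +5) N. I ease the alignment that way and keep pressing.

```bash
python3 -m crank '[[[0.1,0.1,-0.05,0,0],[0.1,0.1,-0.05,0,0],[0.1,0.1,-0.05,0.1,0],[0.1,0.1,-0.05,0.2,0],[0.1,0.1,-0.05,0.3,0],[0.1,0.1,-0.05,0.4,0],[0.1,0.1,-0.05,0.5,0],[0.1,0.1,-0.05,0.5,0],[0.1,0.1,-0.05,0.5,0],[0.1,0.1,-0.05,0.5,0]]]'
```

```text
time: 16.95
tool_pos: [582.9, 173.9, 117.7]
tcp_rot: [3.142, 0.0, 1.573]
contact_force: [-2.2, 1.1, -0.6]
grip_width: 22.3
finger_force: 30.0
```

It has clicked: the force dropped and the underside is at about 107. Now I press on into the spring.

```bash
python3 -m crank '[[[0.1,0,-0.02,0.1,0],[0.1,0,-0.03,0.2,0],[0.1,0,-0.03,0.3,0],[0.1,0,-0.03,0.35,0],[0.1,0,-0.03,0.4,0],[0.1,0,-0.03,0.4,0],[0.1,0,-0.03,0.4,0],[0.1,0,-0.03,0.4,0],[0.1,0,-0.03,0.4,0],[0.1,0,-0.03,0.4,0]]]'
```

```text
time: 17.95
tool_pos: [583.0, 174.0, 114.3]
tcp_rot: [3.14, 0.0, 1.573]
contact_force: [-1.8, 1.1, 5.2]
grip_width: 22.1
finger_force: 30.0
```

```bash
python3 -m crank '[[[0.1,0,0,0.05,0],[0.1,0,0,0.1,0],[0.1,0,0,0.1,0],[0.1,0,0,0.1,0],[0.1,0,0,0.1,0],[0.1,0,0,0.1,0],[0.1,0,0,0.1,0],[0.1,0,0,0.1,0],[0.1,0,0,0.1,0],[0.1,0,0,0.1,0]]]'
python3 - <<'E'
from h import *
p,d=bot.capture("scene");cv2.imwrite("pics/crop7.png",cv2.resize(p[150:210,355:405,::-1],(500,600),interpolation=cv2.INTER_CUBIC))
o=bot.get_obs();print(o["contact_force"],o["tool_pos"])
E
```

```text
time: 18.95
tool_pos: [583.0, 174.0, 113.6]
tcp_rot: [3.14, 0.0, 1.573]
contact_force: [-1.0, 0.1, 6.7]
grip_width: 22.5
finger_force: 30.0
[-1.56944383  0.78887007  6.62733668] [583.00354288 173.98230687 113.56457698]
```

View pics/crop7.png

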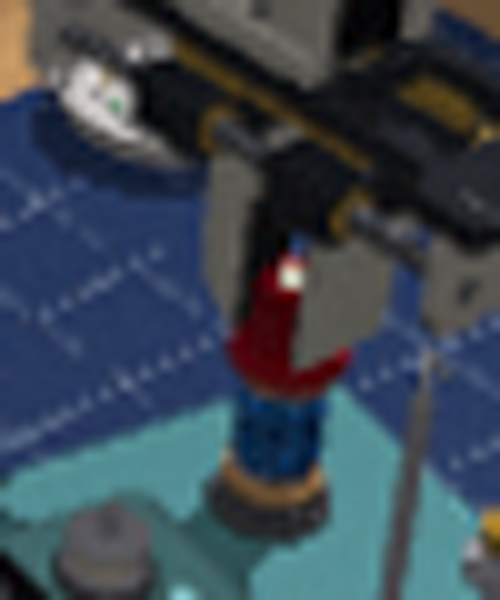

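The crop shows the cap sitting flat on the spool with no gap. The force rises about 2 N per mm, which matches the spool spring at roughly 3 mm down. Handing in.

```bash
python3 ball.py 2>/dev/null; python3 -c "
from plant import bot
print(bot.close_job())"
```

```text
17 uv 345.3614589003811 195.10397387044094 expect off ~(345.4,194.8)
the job is handed in; nothing more can be done
None
```

I handed the job in with the lever at off and the cap clicked home on the pin, the arm still bearing down at about 6.6 N with the spool about 3 mm down on its spring; no verdict came back.

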